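Unpin the sample carrier and lay it in the tray

TASK

Release the sample carrier from the dock that holds it: pull the dock's sprung plunger knob up and twist it so that it stays up by itself when you let go. Then slide the carrier out by its finger tab and lay it flat, not dropped, in the single, unstacked tray beside the docks, leaving the plunger latched up.

Things in the scene. Friction and masses are not known exactly. Their poses are not given: they have to be found in the camera images.
- dock: The loaded one of two like docks, fixed; the other is empty, its knob parked up (top 104 mm above the bench: carry well over it). Base 180 x 90 x 10 mm; origin: its underside centre; -x is the open front. A bridge (x +37 to +73, y -35 to +35, z 22 to 32 mm) spans the carrier's tongue and bears the upright plunger at x = +55 mm, y = 0. Its slotted collar (26 x 28 mm) rises to z = 51; its 8 mm pin passes through the tongue.
- knob_grip (a point): Point to grip in the plunger's black wing knob: on its upright axis, 80 mm above the bench when down, rising and turning with the knob. The wing is 36 mm long, 12 mm thick, flat-sided, from 18 mm below to 12 mm above this point. Axes: x along the wing, y across its flats (finger here). Plunger down: the wing lies along the dock's x.
- plunger (a joint): Lift of the plunger, m: 0 = down, pinning; 0.020 = upper stop. A spring pulls it down, 5 N when down, 10 N at the stop. A cross bar lies in the collar's slot, so the knob turns only when lifted over 12 mm: lift about 16 mm, turn a quarter turn either way (under 45 degrees may not hold; stops at 97) and let go: it rests on the collar at about 0.012, the pin clear of the carrier.
- carrier: Grey sample carrier, 0.15 kg, x axis along the dock's, 40 mm in front of the dock's origin. Origin: underside, below the tab, about the centre of mass. Head x -45 to +36 mm, 60 wide, 10 thick. Tongue on to x = +110, 28 wide, 8 thick, pin hole at x = +95. The tongue runs between guides and under the bridge: once unpinned, slide the carrier level 60 mm along the dock's -x, then lift.
- tab_grip (a point): Point to grip in the carrier's upright finger tab, 36 mm above the carrier's origin (46 mm above the bench in the dock). The tab is 30 mm along the carrier's x, 12 mm thick along its y (fingers on these sides), from 26 mm below to 15 mm above this point. Axes as the carrier's.
- tray_f: Single tan tray to one side of the two docks (a stack of two stands on their other side), loose, empty, 225 mm along its x, 132 mm along y, 40 mm tall. Origin: centre of its underside; floor 7 mm above it, inside 216 x 122 mm. The carrier fits in lengthwise only, either way round; the centre of its 155 mm outline is 32 mm from its origin along its +x.

How it is judged:
On the way:
1. the plunger is latched up and stays there untouched, with the carrier still in the dock (value of joint plunger above 0.01 m and contact force between each of the arm, the fingers and dock below 0.3 N and distance of carrier from where it was at the start of the episode below 0.02 m), for 0.2 s.
At the end, for the whole second after the job is handed in: The plunger still stands latched up (lift over 10 mm) and the carrier rests flat on the floor of the single tray, tab up: wholly inside the walls, underside within 6 mm of the tray's floor, tilted less than 7 degrees, at rest (value of joint plunger above 0.01 m and x of carrier in the frame of tray_f between -0.08 and 0.08 m and y of carrier in the frame of tray_f between -0.05 and 0.05 m and z of carrier in the frame of tray_f below 0.013 m and angle between each of carrier, tray_f's own z axis and vertical below 0.12 rad and linear speed of carrier below 0.02 m/s); the robot touches nothing.
It fails at once if the carrier is dropped: it falls free with its underside more than 70 mm above the bench (contact force between carrier and anything else below 0.05 N and height (world z) of carrier above 0.07 m).
It also fails if it takes over 51 s, if anything falls off the work surface, if the arm or the gripper's body presses on something with over 40 N, if the wrist force passes 120 N, or if a joint passes its speed limit or range.

ROBOT

A 6-joint arm with a two-finger parallel gripper is mounted at the origin on a cart in front of the work surface, level with it; the furniture and walls round the work are solid. World frame = base frame: x ahead of the robot, y to its left, z up, the work surface at z = 0. Lengths are in m, angles in rad, forces in N, time in s.
With the tool pointing down it reaches from about 0.4 to 0.825 m from the base axis. Payload 7 kg.
Tool frame: the origin (TCP) lies on the centre line of the jaws, within the pads' length; the fingertips stand tip_reach ahead of it and the grasp point (between the pads) is the TCP (tip_reach is the distance from the TCP to the fingertips, in m); z points along the fingers, y is the line along which they close (so a half turn about z gives the same grasp; the last joint's range is limited). The gripper opens to 88 mm and grips with 3 to 60 N. Pads are 19 mm wide; open, the fingers measure 130 mm over their backs; the gripper's body (78 mm by 193 mm) begins 47 mm behind the grasp point.
Start: joints at [-0.909, 0.359, 0.012, 0, -1.224, -0.288], TCP at [0.246, -0.628, 0.246] pointing down, gripper open.
Joint ranges: [-3.07, 3.07], [-1.43, 2.12], [-1.02, 1.25], [-3.03, 1.67], [-3.05, -0], [-3.03, 3.03]. Speed limits (rad/s): [2.39, 2.39, 3.01, 3.14, 3.14, 3.14].

INTERFACE

Orientations are given as [roll, pitch, yaw] about the fixed x, y, z axes, in that order (R = Rz(yaw) Ry(pitch) Rx(roll)).
In Python, from station import get_state, grab_frame, calibration, job_done, find_in, mark_of, tip_reach gives the robot as it stands.
- The arm moves only by the shell command python3 -m handwheel 'ROWS' [OPENING] [FORCE]. ROWS is JSON, a list of rows, each an object with "delta_pos": the shift along the world's x, y, z in units of 30 mm (1.0 is 30 mm), a list of three; "dr": the turn, a rotation vector about the world's x, y, z in degrees, a list of three. In form: [{"delta_pos": [tx, ty, tz], "dr": [rx, ry, rz]}, ...]. A call has 1 to 10 rows; each row shifts and turns the commanded pose from where the row before left it; what a row does not reach is not made up. A row lasts 1/10 s, in which the tool goes at most 50 mm and 8.59 degrees, less where a joint would pass 70% of its speed; a pose out of reach is approached as far as the arm can. A call is refused whole if a number of a shift passes 1 or a number of a turn 8.59, either way. A call with a gripper value outside its range is refused whole. OPENING is the closure, from -1 (fully open) to 1 (shut), set as the call begins (- or left out, the last holds). The fingers move at their own pace and stop on an object; FORCE is the grip in N (left out, the last holds). Time passes only in rows, so rows that do not move let the fingers close. It gives the time, the measured TCP pose, the force, the opening and the grip force at its end, in the units of the state.
- get_state(): the state, without advancing time (a new reading comes with each control period).
- grab_frame(name): name is "side" or "top"; returns the picture (384x512x3 uint8, red, green, blue); there is no depth.
- calibration(name): a dict with "fx", "fy", "cx", "cy" (pixels), "extrinsics" (4x4, takes a point from world to camera coordinates). Camera axes: x right, y down, z forward; pixel columns grow to the right and rows downward; lengths in m; the calibration is good to about 2 mm. A picture is of the moment at which its call begins. calibration takes no time and is no camera call.
- job_done(): hands the job in; it is judged then, once.
Trained networks look in the newest picture that a camera, given by its name, has taken for a name from the list of things; names that differ only in an ending like _2 or _b are one class to them, and where a whole thing is asked for, a point or a joint stands for the part that bears it (a point fixed in the world has none). Each returns a list of dicts, best first, with "conf" (0 to 1); they miss things now and then, are a little off and sometimes report something else, mostly with a low value. They report only what shows in the picture. A call takes as long as a camera call.
- find_in(camera, query): "location" ([column, row] in pixels, amid what is visible of it).
- mark_of(camera, query): "location" ([column, row] in pixels: a listed point, or the origin of a listed thing).
The state is a dict: "t": time; "q": joint angles; "qd": joint speeds; "joint_efforts": joint torques, N m; "eef_pos": TCP position; "ee_rot": TCP orientation; "force": force on the tool from outside, world axes, zero at the start; "moment": the same for the moment, N m; "width": finger opening in m; "gripper_force": force on a finger pad.
Only numpy, scipy, OpenCV 4.12 (cv2) and the standard library are available. Lean on these libraries where they do the work, as an engineer would, in place of code of your own. Each camera call takes 0.05 s, during which the arm holds its last target. There are 200 camera calls.

## Working session

There is one attempt and no reset: what is moved stays moved. The work goes in short steps, Python scripts to look and compute and a shell command to move; the robot and the scene stay as the last step left them, time stands still between calls to the robot, and variables do not carry over. Pictures are saved under pics/ and viewed, at most 10 in all, crops included, and the job is handed in when it is done.

```bash
mkdir -p pics; cat > h.py <<'E'
import numpy as np, cv2
from station import *
def ray(cam,px):
    c=calibration(cam);E=np.array(c["extrinsics"]);R,t=E[:3,:3],E[:3,3]
    d=np.array([(px[0]-c["cx"])/c["fx"],(px[1]-c["cy"])/c["fy"],1.])
    return -R.T@t,R.T@d
def at_z(cam,px,z):
    o,d=ray(cam,px);return o+d*(z-o[2])/d[2]
def proj(cam,p):
    c=calibration(cam);E=np.array(c["extrinsics"]);q=E[:3,:3]@np.array(p)+E[:3,3]
    return np.array([c["fx"]*q[0]/q[2]+c["cx"],c["fy"]*q[1]/q[2]+c["cy"]])
def tri(p1,p2):
    A=[];b=[]
    for cam,p in(("top",p1),("side",p2)):
        o,d=ray(cam,p);d=d/np.linalg.norm(d);M=np.eye(3)-np.outer(d,d);A.append(M);b.append(M@o)
    return np.linalg.lstsq(np.vstack(A),np.hstack(b),rcond=None)[0]
def save(cam,name):
    f=grab_frame(cam);cv2.imwrite("pics/"+name,f[:,:,::-1]);return f
E
python3 - <<'E'
from h import *
for c in("top","side"):
    save(c,c+"0.png"); o,_=ray(c,(0,0)); print(c,o.round(3))
    for q in("dock","knob_grip","carrier","tab_grip","tray_f"):
        z={"knob_grip":.08,"tab_grip":.046,"carrier":.01}.get(q,0)
        for m in mark_of(c,q)[:3]: print(q,np.round(m["location"],1),round(m["conf"],2),at_z(c,m["location"],z).round(4))
print(get_state(),tip_reach)
E
```

```text
top [ 0.494 -0.022  1.262]
dock [293.  197.8] 0.69 [ 0.5491 -0.109   0.    ]
knob_grip [290.1 173.2] 0.58 [ 0.6163 -0.0944  0.08  ]
carrier [291.2 208.2] 0.77 [ 0.517  -0.1032  0.01  ]
tab_grip [292.4 207. ] 0.9 [ 0.52   -0.1044  0.046 ]
tray_f [140.4 223.2] 0.59 [0.4642 0.3596 0.    ]
side [0.443 1.038 1.035]
dock [256.4 183.1] 0.63 [ 0.5595 -0.0903  0.    ]
knob_grip [237.6 161.1] 0.65 [ 0.6218 -0.0971  0.08  ]
carrier [267.4 179.3] 0.57 [ 0.5251 -0.1027  0.01  ]
tray_f [271.3 308.4] 0.94 [0.4656 0.3715 0.    ]
{'t': 0.6, 'q': array([-9.08897264e-01,  3.58554324e-01,  1.18919461e-02,  1.59015998e-05,
       -1.22412931e+00, -2.88095321e-01]), 'qd': array([ 0.00048188,  0.00027481,  0.00107785,  0.00053138, -0.00027868,
       -0.00093624]), 'joint_efforts': array([ 7.59464110e-04, -5.81992006e+01,  2.93181449e+01,  6.99981228e+00,
        1.23864273e-02, -3.04551213e-05]), 'eef_pos': array([ 0.24644023, -0.62836625,  0.24559016]), 'ee_rot': array([-3.14158396e+00, -1.30222922e-05, -2.76778351e+00]), 'force': array([-0.1077626 ,  0.71385506,  0.24710133]), 'moment': array([-0.00064491,  0.06286285,  0.02412567]), 'gripper_force': 0.0, 'width': 0.08740311566106068} 0.019
```

View pics/top0.png

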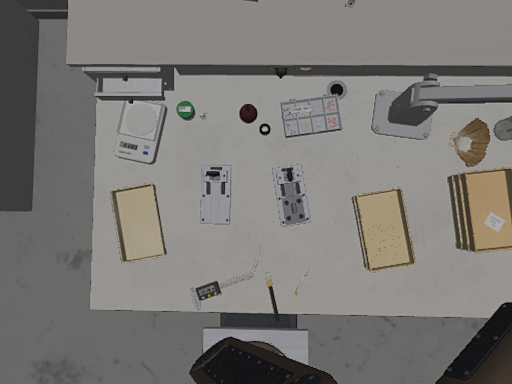

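View pics/side0.png

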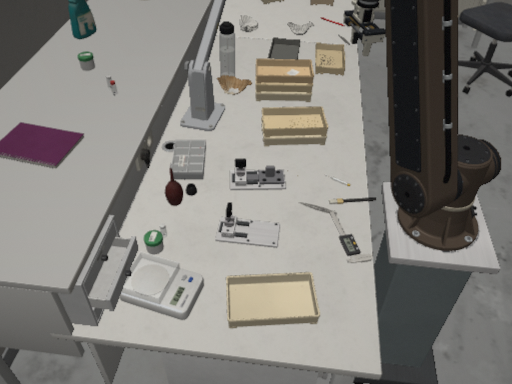

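The top view shows two docks: the empty one near (216,195), and the loaded one near (292,195), tilted a few degrees. There are trays at (138,223) and (384,229). The side view shows the near tray at (271,298) and the far one at (294,125). I'll zoom in to tell which is the single tray and to refine the yaws.

```bash
python3 - <<'E'
from h import *
T=cv2.imread("pics/top0.png");S=cv2.imread("pics/side0.png")
r=lambda im,x,y,w,h,s:cv2.resize(im[y:y+h,x:x+w],(w*s,h*s),interpolation=cv2.INTER_CUBIC)
a=r(T,265,158,50,75,8) ; b=np.vstack([r(S,220,265,100,70,4)[:280],r(S,245,95,100,80,4)])
b=b[:600]; cv2.imwrite("pics/c1.png",np.hstack([a,b]))
# edges of left tray & loaded dock in top: min area rects
import itertools
hsv=cv2.cvtColor(T,cv2.COLOR_BGR2HSV)
m=cv2.inRange(hsv,(10,50,60),(35,255,255))
for cn in cv2.findContours(m,0,2)[0]:
    if cv2.contourArea(cn)>800:
        R=cv2.minAreaRect(cn); print(np.round(R[0],1),np.round(R[1],1),R[2]); B=cv2.boxPoints(R); print([at_z("top",p,.04)[:2].round(4) for p in B])
E
```

```text
[384.  229.7] [79.2 50.8] 80.09581756591797
[array([ 0.5581, -0.2803]), array([ 0.5859, -0.4266]), array([ 0.358 , -0.4659]), array([ 0.3299, -0.321 ])]
[137.8 222.1] [73.8 43.9] 80.53767395019531
[array([0.5652, 0.4421]), array([0.5886, 0.3117]), array([0.3723, 0.2698]), array([0.3486, 0.399 ])]
[483.3 210.6] [82.3 64.1] 83.9909896850586
[array([ 0.6267, -0.5577]), array([ 0.6487, -0.7422]), array([ 0.4102, -0.764 ]), array([ 0.3876, -0.5812])]
[474.2 142.2] [36.8 41. ] 52.12501525878906
[array([ 0.7238, -0.5569]), array([ 0.7995, -0.6515]), array([ 0.7137, -0.7163]), array([ 0.6384, -0.622 ])]
```

View pics/c1.png

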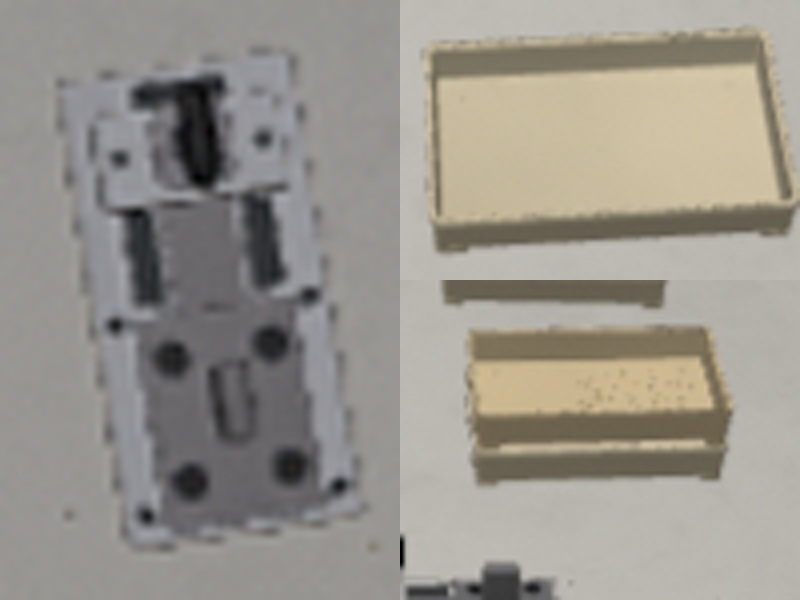

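The near (left) tray is the single one and the far one is the stack. In the crop, the loaded dock's corners are at about (62,85), (295,55), (362,510) and (128,545). The tab is at (232,400) and the wing lies along dock x.

```bash
python3 - <<'E'
from h import *
P=[at_z("top",(265+(x-4)/8,158+(y-4)/8),.01)[:2] for x,y in((62,85),(295,55),(362,510),(128,545))]
c=np.mean(P,0);u=(P[0]+P[1]-P[2]-P[3])/2;print("dock c",c,"len",np.linalg.norm(u),np.linalg.norm(P[0]-P[1]),"yaw",np.degrees(np.arctan2(u[1],u[0])))
u/=np.linalg.norm(u)
print("knob",c+.055*u,"tab",c-.04*u)
Q=np.array([[ 0.5652, 0.4421],[ 0.5886, 0.3117],[0.3723, 0.2698],[0.3486, 0.399 ]])
v=Q[0]+Q[1]-Q[2]-Q[3];print("tray",Q.mean(0),np.degrees(np.arctan2(v[1],v[0])))
tm=lambda a,b:tri(a,b)
print("knob tri",tri((290.1,173.2),(237.6,161.1)))
print("tab top of tab", at_z("top",(265+228/8,158+398/8),.061))
print(get_state()["ee_rot"]*57.2958)
E
```

```text
dock c [ 0.55787794 -0.1019901 ] len 0.17567295509622718 0.08933660287184057 yaw 8.881986533076056
knob [ 0.6122184  -0.09349811] tab [ 0.5183576  -0.10816609]
tray [0.468675 0.35565 ] 11.108716738381117
knob tri [ 0.61867805 -0.09407367  0.08246315]
tab top of tab [ 0.51752952 -0.10656753  0.061     ]
[-1.79999566e+02 -7.46122651e-04 -1.58582370e+02]
```

```bash
python3 -m handwheel '[{"delta_pos":[0.45,1,0],"dr":[0,0,-1.3]},{"delta_pos":[0.45,1,0],"dr":[0,0,-1.3]},{"delta_pos":[0.45,1,0],"dr":[0,0,-1.3]},{"delta_pos":[0.45,1,0],"dr":[0,0,-1.3]},{"delta_pos":[0.45,1,0],"dr":[0,0,-1.3]},{"delta_pos":[0.45,1,0],"dr":[0,0,-1.3]},{"delta_pos":[0.45,1,0],"dr":[0,0,-1.3]},{"delta_pos":[0.45,1,0],"dr":[0,0,-1.3]},{"delta_pos":[0.45,1,0],"dr":[0,0,-1.3]},{"delta_pos":[0.45,1,0],"dr":[0,0,-1.3]}]' -1 40
python3 -m handwheel '[{"delta_pos":[0.5,1,0],"dr":[0,0,0]},{"delta_pos":[0.5,1,0],"dr":[0,0,0]},{"delta_pos":[0.5,1,0],"dr":[0,0,0]},{"delta_pos":[0.7,1,0],"dr":[0,0,0]},{"delta_pos":[1,1,0],"dr":[0,0,0]},{"delta_pos":[1,1,0],"dr":[0,0,0]},{"delta_pos":[1,1,0],"dr":[0,0,0]},{"delta_pos":[1,0.6,-0.5],"dr":[0,0,0]},{"delta_pos":[1,0,-0.5],"dr":[0,0,0]},{"delta_pos":[0,0,0],"dr":[0,0,0]}]'
```

```text
t: 1.6
eef_pos: [0.3819, -0.3272, 0.2459]
ee_rot: [-3.141, 0.001, -2.996]
force: [1.0, -0.3, -0.0]
width: 0.0875
gripper_force: 0.0
t: 2.6
eef_pos: [0.5992, -0.0993, 0.2124]
ee_rot: [3.141, -0.004, -2.993]
force: [-0.3, 0.4, -0.5]
width: 0.0881
gripper_force: 0.0
```

```bash
python3 -m handwheel '[{"delta_pos":[0.3,0.1,-0.8],"dr":[0,0,0]},{"delta_pos":[0.25,0.1,-0.8],"dr":[0,0,0]},{"delta_pos":[0,0,-0.6],"dr":[0,0,0]},{"delta_pos":[0,0,0],"dr":[0,0,0]}]'
python3 - <<'E'
from h import *
f=save("side","s1.png"); g=save("top","t1.png")
for c in("side","top"):
  for q in("knob_grip","tab_grip"):
    for m in mark_of(c,q)[:2]: print(c,q,np.round(m["location"],1),round(m["conf"],2),at_z(c,m["location"],.08 if q[0]=="k" else .046).round(4))
s=get_state();print(s["eef_pos"],proj("side",s["eef_pos"]))
a=cv2.imread("pics/side0.png")
r=lambda im:cv2.resize(im[125:205,190:290],(400,320),interpolation=cv2.INTER_CUBIC)
cv2.imwrite("pics/c2.png",np.hstack([r(a),r(f[:,:,::-1])]))
E
```

```text
t: 3.0
eef_pos: [0.6121, -0.0946, 0.1471]
ee_rot: [3.141, -0.005, -2.995]
force: [-0.2, -0.1, 0.0]
width: 0.0878
gripper_force: 0.0
side knob_grip [237.9 160.9] 0.66 [ 0.621  -0.0982  0.08  ]
side tab_grip [267.6 167.6] 0.64 [ 0.5275 -0.1189  0.046 ]
side tab_grip [273.7 305. ] 0.22 [0.4597 0.3909 0.046 ]
top tab_grip [293.8 207.1] 0.83 [ 0.5197 -0.1085  0.046 ]
[ 0.61449715 -0.09443391  0.15110091] [239.63696801 143.92764802]
```

View pics/c2.png

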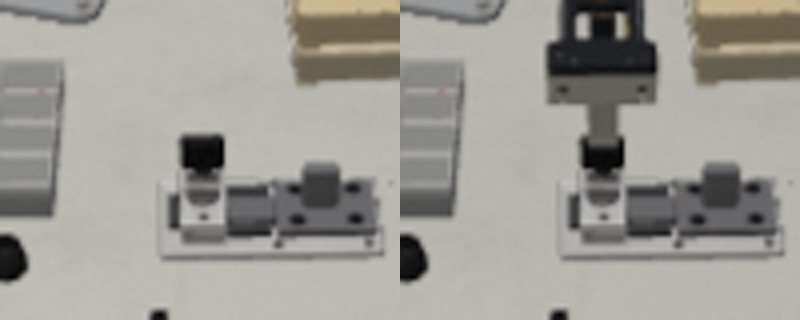

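The finger pair is centred over the knob in the side view: finger at crop x≈603, knob at ≈602. I'll descend and close slowly.

```bash
python3 -m handwheel '[{"delta_pos":[0.1,0,-0.8],"dr":[0,0,0]},{"delta_pos":[0,0,-0.8],"dr":[0,0,0]},{"delta_pos":[0,0,-0.7],"dr":[0,0,0]},{"delta_pos":[0,0,0],"dr":[0,0,0]},{"delta_pos":[0,0,0],"dr":[0,0,0]}]' -1 40
python3 -m handwheel '[{"delta_pos":[0,0,0],"dr":[0,0,0]},{"delta_pos":[0,0,0],"dr":[0,0,0]},{"delta_pos":[0,0,0],"dr":[0,0,0]},{"delta_pos":[0,0,0],"dr":[0,0,0]},{"delta_pos":[0,0,0],"dr":[0,0,0]},{"delta_pos":[0,0,0],"dr":[0,0,0]},{"delta_pos":[0,0,0],"dr":[0,0,0]},{"delta_pos":[0,0,0],"dr":[0,0,0]}]' 1 10
```

```text
t: 3.8
eef_pos: [0.6173, -0.0945, 0.0814]
ee_rot: [-3.141, 0.0, -2.994]
force: [0.9, 0.8, 0.1]
width: 0.0878
gripper_force: 0.0
t: 4.6
eef_pos: [0.6169, -0.0944, 0.0805]
ee_rot: [-3.142, -0.0, -2.995]
force: [-0.1, 0.5, 0.2]
width: 0.0291
gripper_force: 0.0
```

```bash
python3 -m handwheel '[{"delta_pos":[0,0,0],"dr":[0,0,0]},{"delta_pos":[0,0,0],"dr":[0,0,0]},{"delta_pos":[0,0,0],"dr":[0,0,0]},{"delta_pos":[0,0,0],"dr":[0,0,0]},{"delta_pos":[0,0,0],"dr":[0,0,0]}]' 1 10
```

```text
t: 5.1
eef_pos: [0.6169, -0.0938, 0.0805]
ee_rot: [3.141, -0.0, -2.995]
force: [-1.7, 5.3, 2.4]
width: 0.0166
gripper_force: 10.0
```

```bash
python3 -m handwheel '[{"delta_pos":[0,0.06,0],"dr":[0,0,0]},{"delta_pos":[0,0,0],"dr":[0,0,0]},{"delta_pos":[0,0,0],"dr":[0,0,0]}]' 1 10
python3 -c "
from h import *
print(get_state()['moment'])"
```

```text
t: 5.4
eef_pos: [0.6168, -0.093, 0.0805]
ee_rot: [-3.141, -0.0, -2.995]
force: [-0.2, -0.5, 0.2]
width: 0.0168
gripper_force: 10.0
[-0.59759803  0.13184011  0.02720588]
```

```bash
python3 - <<'E'
from h import *
f=save("side","s2.png"); g=save("top","t2.png")
r=lambda im,x,y:cv2.resize(im[y:y+80,x:x+80][:,:,::-1],(400,400),interpolation=cv2.INTER_CUBIC)
cv2.imwrite("pics/c3.png",np.hstack([r(f,200,120),r(g,250,135)]))
s=get_state();print(s["force"],s["moment"],s["width"])
E
```

```text
[ 0.36383565 -2.60915531 -0.05443839] [-0.74663603  0.23669752 -0.05709792] 0.016644406429803107
```

View pics/c3.png

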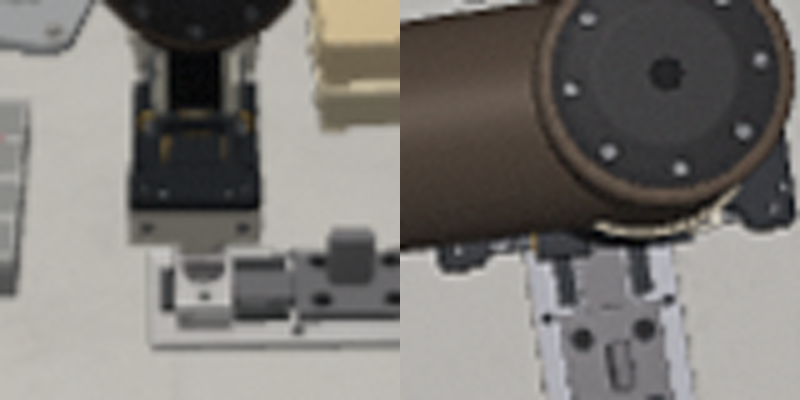

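The gripper's block now hides the knob. I'll grip harder, then check width and moment.

```bash
python3 -m handwheel '[{"delta_pos":[0,0,0],"dr":[0,0,0]},{"delta_pos":[0,0,0],"dr":[0,0,0]},{"delta_pos":[0,0,0],"dr":[0,0,0]}]' 1 40
python3 -c "
from h import *
s=get_state();print(s['force'],s['moment'],s['width'])
c=s['eef_pos']
for z in (.061,.08,.127): print(z,proj('side',[c[0],c[1]+.015,z]))"
```

```text
t: 5.8
eef_pos: [0.6168, -0.0929, 0.0805]
ee_rot: [-3.141, -0.0, -2.995]
force: [-1.1, -4.0, -1.2]
width: 0.0142
gripper_force: 40.0
[-1.12912434 -3.95069755 -1.19666796] [-1.37533773  0.18429421  0.00356626] 0.014159946173066183
0.061 [238.2899795  169.73818873]
0.08 [238.24582476 165.13836108]
0.127 [238.1331832  153.40390574]
```

```bash
python3 -m handwheel '[{"delta_pos":[0,-0.015,0.1],"dr":[0,0,0]},{"delta_pos":[0,0,0.1],"dr":[0,0,0]},{"delta_pos":[0,0,0],"dr":[0,0,0]}]' 
python3 -c "
from h import *
s=get_state();print(s['force'],s['moment'],s['width'])"
```

```text
t: 6.1
eef_pos: [0.6167, -0.093, 0.0864]
ee_rot: [3.141, -0.001, -2.995]
force: [1.2, -3.2, -7.6]
width: 0.014
gripper_force: 40.0
[ 1.20482831 -3.19857601 -7.57328266] [-1.06360105 -0.42030037  0.07325885] 0.014041441711664868
```

```bash
python3 -m handwheel '[{"delta_pos":[0,0,0.12],"dr":[0,0,0]},{"delta_pos":[0,0,0.12],"dr":[0,0,0]},{"delta_pos":[0,0,0.1],"dr":[0,0,0]},{"delta_pos":[0,0,0],"dr":[0,0,0]}]' 
python3 -c "
from h import *
s=get_state();print(s['force'],s['moment'],s['width'])"
```

```text
t: 6.5
eef_pos: [0.6167, -0.093, 0.0969]
ee_rot: [3.141, -0.0, -2.995]
force: [0.5, -3.3, -9.5]
width: 0.014
gripper_force: 40.0
[ 0.48406519 -3.28747789 -9.48301116] [-0.94785407 -0.40230037  0.01446806] 0.014001780035198154
```

```bash
python3 -m handwheel '[{"delta_pos":[0,0,0],"dr":[0,0,4]},{"delta_pos":[0,0,0],"dr":[0,0,5]},{"delta_pos":[0,0,0],"dr":[0,0,5]},{"delta_pos":[0,0,0],"dr":[0,0,5]},{"delta_pos":[0,0,0],"dr":[0,0,5]},{"delta_pos":[0,0,0],"dr":[0,0,0]}]' 
python3 -c "
from h import *
s=get_state();print(s['force'],s['moment'],s['width'],s['q'])"
```

```text
t: 7.1
eef_pos: [0.6163, -0.092, 0.0962]
ee_rot: [3.14, -0.0, -2.575]
force: [-0.9, 4.1, -10.0]
width: 0.0142
gripper_force: 40.0
[-0.93742144  4.07710178 -9.958091  ] [1.63586251 0.35398523 0.0385337 ] 0.014162539971490036 [ 0.16383942  0.40495403 -0.28830004 -0.0018875  -0.8785959  -1.1665575 ]
```

```bash
python3 -m handwheel '[{"delta_pos":[0,0,0],"dr":[0,0,6]},{"delta_pos":[0,0,0],"dr":[0,0,6]},{"delta_pos":[0,0,0],"dr":[0,0,6]},{"delta_pos":[0,0,0],"dr":[0,0,6]},{"delta_pos":[0,0,0],"dr":[0,0,6]},{"delta_pos":[0,0,0],"dr":[0,0,0]}]' 
python3 -m handwheel '[{"delta_pos":[0,0,0],"dr":[0,0,6]},{"delta_pos":[0,0,0],"dr":[0,0,6]},{"delta_pos":[0,0,0],"dr":[0,0,6]},{"delta_pos":[0,0,0],"dr":[0,0,6]},{"delta_pos":[0,0,0],"dr":[0,0,6]},{"delta_pos":[0,0,0],"dr":[0,0,5]},{"delta_pos":[0,0,0],"dr":[0,0,0]}]' 
python3 -c "
from h import *
s=get_state();print(s['force'],s['moment'],s['width'],s['q'])"
```

```text
t: 7.7
eef_pos: [0.615, -0.0912, 0.0956]
ee_rot: [3.137, 0.0, -2.052]
force: [-4.4, 9.1, -8.7]
width: 0.0143
gripper_force: 40.0
t: 8.4
eef_pos: [0.6131, -0.091, 0.0948]
ee_rot: [3.135, 0.004, -1.442]
force: [-8.8, 11.6, -8.5]
width: 0.0138
gripper_force: 40.0
[-8.81601892 11.60101645 -8.46050942] [ 4.38354523  3.19840212 -0.07796943] 0.013829074349602092 [ 0.16494278  0.40504505 -0.29085902 -0.00491349 -0.88170728 -0.03323114]
```

```bash
python3 -m handwheel '[{"delta_pos":[-0.04,0.05,-0.04],"dr":[0,0,0]},{"delta_pos":[0,0,-0.04],"dr":[0,0,0]},{"delta_pos":[0,0,0],"dr":[0,0,0]}]'
python3 -c "
from h import *
s=get_state();print(s['force'],s['moment'],s['width'])"
```

```text
t: 8.7
eef_pos: [0.6128, -0.0904, 0.0929]
ee_rot: [3.136, 0.002, -1.445]
force: [-5.8, 6.8, -9.3]
width: 0.014
gripper_force: 40.0
[-5.7628766   6.8174572  -9.33964841] [ 2.49203491  2.32295366 -0.02875055] 0.013968929322335392
```

```bash
python3 -m handwheel '[{"delta_pos":[0,0.02,-0.05],"dr":[0,0,0]},{"delta_pos":[0,0,-0.03],"dr":[0,0,0]},{"delta_pos":[0,0,0],"dr":[0,0,0]}]'
python3 -c "
from h import *
s=get_state();print(s['force'],s['moment'],s['width'])"
```

```text
t: 9.0
eef_pos: [0.613, -0.0903, 0.0922]
ee_rot: [3.137, 0.001, -1.444]
force: [-10.3, 4.9, 3.3]
width: 0.0143
gripper_force: 40.0
[-10.32865915   4.93047452   3.26822254] [ 2.21304925  3.99407995 -0.0485714 ] 0.014330040866813722
```

It rests on the collar, so I'll open.

```bash
python3 -m handwheel '[{"delta_pos":[0,0,0],"dr":[0,0,0]},{"delta_pos":[0,0,0],"dr":[0,0,0]},{"delta_pos":[0,0,0],"dr":[0,0,0]},{"delta_pos":[0,0,0],"dr":[0,0,0]},{"delta_pos":[0,0,0],"dr":[0,0,0]}]' 0
python3 -m handwheel '[{"delta_pos":[0,0,0.7],"dr":[0,0,0]},{"delta_pos":[0,0,1],"dr":[0,0,-6]},{"delta_pos":[-0.3,0,0.7],"dr":[0,0,-8]},{"delta_pos":[-1,-0.1,0],"dr":[0,0,-8]},{"delta_pos":[-1,-0.2,0],"dr":[0,0,-8]},{"delta_pos":[-1,-0.2,0],"dr":[0,0,-8]},{"delta_pos":[0,0,0],"dr":[0,0,-8]},{"delta_pos":[0,0,0],"dr":[0,0,-8]},{"delta_pos":[0,0,0],"dr":[0,0,-8]},{"delta_pos":[0,0,0],"dr":[0,0,-8]}]' -1
python3 - <<'E'
from h import *
f=save("side","s4.png"); g=save("top","t4.png")
for c in("side","top"):
  for q in("knob_grip","tab_grip","carrier"):
    for m in mark_of(c,q)[:2]: print(c,q,np.round(m["location"],1),round(m["conf"],2),at_z(c,m["location"],{"k":.092,"t":.046,"c":.01}[q[0]]).round(4))
r=lambda im,x,y:cv2.resize(im[y:y+80,x:x+80][:,:,::-1],(400,400),interpolation=cv2.INTER_CUBIC)
cv2.imwrite("pics/c4.png",np.hstack([r(f,210,130),r(g,250,145)]))
E
```

```text
t: 9.5
eef_pos: [0.6165, -0.091, 0.0926]
ee_rot: [-3.14, -0.0, -1.442]
force: [-0.7, -0.7, -0.1]
width: 0.0428
gripper_force: 0.0
t: 10.5
eef_pos: [0.517, -0.106, 0.1644]
ee_rot: [-3.141, 0.001, -2.669]
force: [1.0, 0.4, -0.4]
width: 0.088
gripper_force: 0.0
side knob_grip [237.7 160.5] 0.45 [ 0.6197 -0.0858  0.092 ]
side tab_grip [272.1 170.9] 0.6 [ 0.5115 -0.1048  0.046 ]
side carrier [267.5 181. ] 0.57 [ 0.524  -0.0945  0.01  ]
side carrier [255.4 180.4] 0.42 [ 0.5632 -0.0918  0.01  ]
top knob_grip [288.3 174.1] 0.51 [ 0.6124 -0.0886  0.092 ]
```

View pics/c4.png

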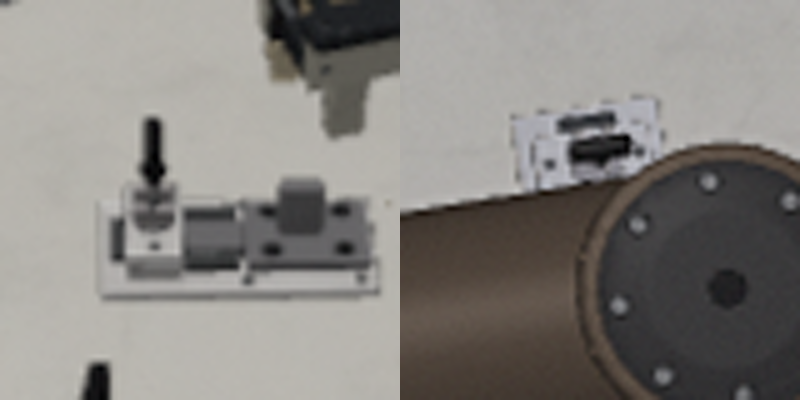

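The plunger is latched: the wing stands crosswise in both views. Next is the tab, at about (0.5175, -0.1065).

```bash
python3 -m handwheel '[{"delta_pos":[0,0,0],"dr":[0,0,-6.2]},{"delta_pos":[0,0,0],"dr":[0,0,-6.2]},{"delta_pos":[0,0,-0.7],"dr":[0,0,-6.1]},{"delta_pos":[0,0,-0.8],"dr":[0,0,0]},{"delta_pos":[0,0,-0.8],"dr":[0,0,0]},{"delta_pos":[0,0,-0.8],"dr":[0,0,0]},{"delta_pos":[0,0,-0.8],"dr":[0,0,0]},{"delta_pos":[0,0,0],"dr":[0,0,0]},{"delta_pos":[0,0,0],"dr":[0,0,0]}]' -1 10
python3 -m handwheel '[{"delta_pos":[0,0,0],"dr":[0,0,0]},{"delta_pos":[0,0,0],"dr":[0,0,0]},{"delta_pos":[0,0,0],"dr":[0,0,0]},{"delta_pos":[0,0,0],"dr":[0,0,0]},{"delta_pos":[0,0,0],"dr":[0,0,0]},{"delta_pos":[0,0,0],"dr":[0,0,0]},{"delta_pos":[0,0,0],"dr":[0,0,0]},{"delta_pos":[0,0,0],"dr":[0,0,0]},{"delta_pos":[0,0,0],"dr":[0,0,0]},{"delta_pos":[0,0,0],"dr":[0,0,0]}]' 1 5
python3 -m handwheel '[{"delta_pos":[0,0,0],"dr":[0,0,0]},{"delta_pos":[0,0,0],"dr":[0,0,0]},{"delta_pos":[0,0,0],"dr":[0,0,0]},{"delta_pos":[0,0,0],"dr":[0,0,0]}]' 1 5
```

```text
t: 11.8
eef_pos: [0.5168, -0.106, 0.0471]
ee_rot: [-3.141, -0.001, -2.985]
force: [0.5, -0.3, -0.6]
width: 0.0878
gripper_force: 0.0
t: 12.8
eef_pos: [0.5167, -0.106, 0.0469]
ee_rot: [-3.141, -0.0, -2.986]
force: [-0.3, -4.0, 3.2]
width: 0.0131
gripper_force: 2.1
t: 13.2
eef_pos: [0.5166, -0.1061, 0.047]
ee_rot: [-3.141, -0.0, -2.986]
force: [-1.0, -2.2, 1.2]
width: 0.0122
gripper_force: 5.0
```

```bash
python3 -m handwheel '[{"delta_pos":[0,-0.015,0],"dr":[0,0,0]},{"delta_pos":[0,0,0],"dr":[0,0,0]},{"delta_pos":[0,0,0],"dr":[0,0,0]}]' 1 40
python3 -m handwheel '[{"delta_pos":[-0.15,-0.0225,0],"dr":[0,0,0]},{"delta_pos":[-0.25,-0.037,0],"dr":[0,0,0]},{"delta_pos":[-0.25,-0.037,0],"dr":[0,0,0]},{"delta_pos":[0,0,0],"dr":[0,0,0]}]'
```

```text
t: 13.5
eef_pos: [0.5168, -0.1065, 0.0469]
ee_rot: [-3.141, -0.0, -2.986]
force: [0.9, -4.6, -0.9]
width: 0.0118
gripper_force: 40.0
t: 13.9
eef_pos: [0.4973, -0.1093, 0.0473]
ee_rot: [-3.142, 0.001, -2.986]
force: [1.0, -4.7, 1.7]
width: 0.0116
gripper_force: 40.0
```

```bash
python3 -m handwheel '[{"delta_pos":[-0.25,-0.05,0],"dr":[0,0,0]},{"delta_pos":[-0.3,-0.045,0],"dr":[0,0,0]},{"delta_pos":[-0.3,-0.045,0],"dr":[0,0,0]},{"delta_pos":[-0.3,-0.045,0],"dr":[0,0,0]},{"delta_pos":[-0.3,-0.045,0],"dr":[0,0,0]},{"delta_pos":[-0.25,-0.037,0],"dr":[0,0,0]},{"delta_pos":[0,0,0],"dr":[0,0,0]}]'
python3 - <<'E'
from h import *
f=save("side","s5.png"); g=save("top","t5.png")
r=lambda im,x,y:cv2.resize(im[y:y+100,x:x+100][:,:,::-1],(400,400),interpolation=cv2.INTER_CUBIC)
cv2.imwrite("pics/c5.png",np.hstack([r(f,210,110),r(g,240,140)]))
E
```

```text
t: 14.6
eef_pos: [0.4445, -0.1174, 0.047]
ee_rot: [3.141, -0.001, -2.986]
force: [-0.5, 0.9, -0.1]
width: 0.0117
gripper_force: 40.0
```

View pics/c5.png

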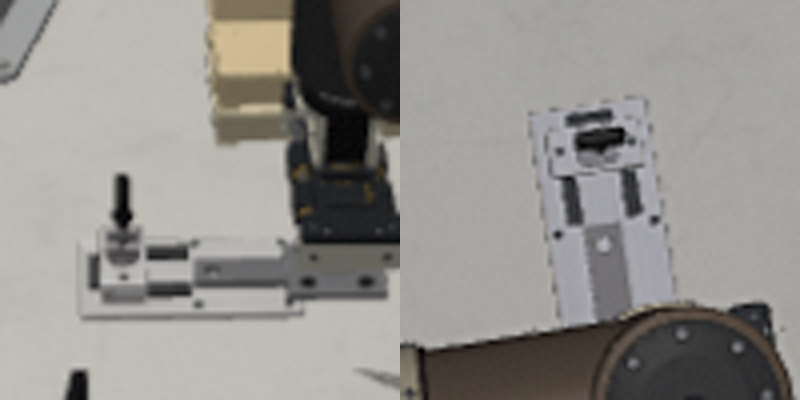

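The carrier is clear of the bridge: the pin hole shows at (603,243) in the crop and the plunger is still up. I'll lift and carry it over.

```bash
python3 -m handwheel '[{"delta_pos":[0,0,0.2],"dr":[0,0,0]},{"delta_pos":[0,0,0.5],"dr":[0,0,0]},{"delta_pos":[0,0,0.8],"dr":[0,0,0]},{"delta_pos":[0,0,1],"dr":[0,0,0]},{"delta_pos":[0,0,1],"dr":[0,0,0]},{"delta_pos":[0,0,1],"dr":[0,0,0]},{"delta_pos":[0,0.2,0.5],"dr":[0,0,0]},{"delta_pos":[0,0.4,0],"dr":[0,0,0]},{"delta_pos":[0,0.6,0],"dr":[0,0,0]},{"delta_pos":[0,0.8,0],"dr":[0,0,0]}]'
python3 -m handwheel '[{"delta_pos":[0,1,0],"dr":[0,0,0.25]},{"delta_pos":[0,1,0],"dr":[0,0,0.25]},{"delta_pos":[0,1,0],"dr":[0,0,0.25]},{"delta_pos":[0,1,0],"dr":[0,0,0.25]},{"delta_pos":[0,1,0],"dr":[0,0,0.25]},{"delta_pos":[0,1,0],"dr":[0,0,0.25]},{"delta_pos":[0,1,0],"dr":[0,0,0.25]},{"delta_pos":[0,1,0],"dr":[0,0,0.25]},{"delta_pos":[0,1,0],"dr":[0,0,0.25]},{"delta_pos":[0,1,0],"dr":[0,0,0.25]}]'
```

```text
t: 15.7
eef_pos: [0.4455, -0.0566, 0.1961]
ee_rot: [3.141, -0.001, -2.987]
force: [-0.2, 0.2, -0.8]
width: 0.0117
gripper_force: 40.0
t: 16.7
eef_pos: [0.4452, 0.2441, 0.1957]
ee_rot: [-3.141, -0.002, -2.942]
force: [0.4, -0.9, -1.3]
width: 0.0118
gripper_force: 40.0
```

```bash
python3 -m handwheel '[{"delta_pos":[-0.07,0.9,0],"dr":[0,0,0]},{"delta_pos":[-0.07,0.9,0],"dr":[0,0,0]},{"delta_pos":[-0.07,0.8,-0.4],"dr":[0,0,0]},{"delta_pos":[-0.06,0.6,-0.8],"dr":[0,0,0]},{"delta_pos":[0,0.4,-0.8],"dr":[0,0,0]},{"delta_pos":[0,0,-0.5],"dr":[0,0,0]},{"delta_pos":[0,0,0],"dr":[0,0,0]}]'
python3 - <<'E'
from h import *
f=save("side","s6.png"); g=save("top","t6.png")
r=lambda im,x,y:cv2.resize(im[y:y+130,x:x+130][:,:,::-1],(400,400),interpolation=cv2.INTER_CUBIC)
cv2.imwrite("pics/c6.png",np.hstack([r(f,210,230),r(g,80,160)]))
for c in("side","top"):
  for m in mark_of(c,"tray_f")[:1]: print(c,m,at_z(c,m["location"],0))
E
```

```text
t: 17.4
eef_pos: [0.4361, 0.3497, 0.1183]
ee_rot: [-3.137, -0.005, -2.942]
force: [0.1, 0.9, -1.8]
width: 0.0117
gripper_force: 40.0
side {'location': [274.9, 308.4], 'conf': 0.8} [0.45652663 0.37029072 0.        ]
top {'location': [140.9, 223.2], 'conf': 0.68} [0.46419788 0.35804876 0.        ]
```

View pics/c6.png

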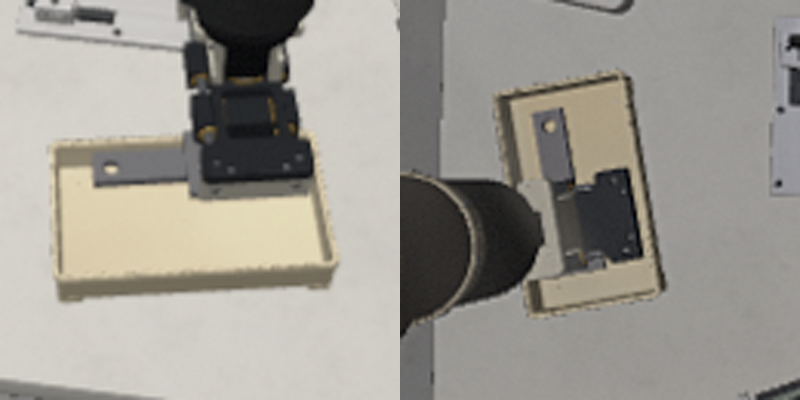

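The carrier hangs above the tray, lined up with it, with the tongue inside the far wall. I'll lower it.

```bash
python3 -m handwheel '[{"delta_pos":[0,0.1,-0.5],"dr":[0,0,0]},{"delta_pos":[0,0.05,-0.6],"dr":[0,0,0]},{"delta_pos":[0,0,-0.5],"dr":[0,0,0]},{"delta_pos":[0,0,-0.3],"dr":[0,0,0]},{"delta_pos":[0,0,-0.2],"dr":[0,0,0]},{"delta_pos":[0,0,-0.1],"dr":[0,0,0]},{"delta_pos":[0,0,0],"dr":[0,0,0]},{"delta_pos":[0,0,0],"dr":[0,0,0]}]'
```

```text
t: 18.4
eef_pos: [0.4384, 0.3555, 0.0566]
ee_rot: [3.141, 0.001, -2.942]
force: [0.4, -0.9, -1.9]
width: 0.0121
gripper_force: 40.0
```

```bash
python3 -m handwheel '[{"delta_pos":[0,0,-0.15],"dr":[0,0,0]},{"delta_pos":[0,0,-0.12],"dr":[0,0,0]},{"delta_pos":[0,0,-0.08],"dr":[0,0,0]},{"delta_pos":[0,0,0],"dr":[0,0,0]},{"delta_pos":[0,0,0],"dr":[0,0,0]}]'
```

```text
t: 18.9
eef_pos: [0.4381, 0.3552, 0.0454]
ee_rot: [-3.141, -0.0, -2.942]
force: [-0.6, -0.1, -1.4]
width: 0.012
gripper_force: 40.0
```

```bash
python3 -m handwheel '[{"delta_pos":[0,0,-0.05],"dr":[0,0,0]},{"delta_pos":[0,0,0],"dr":[0,0,0]},{"delta_pos":[0,0,0],"dr":[0,0,0]}]'
```

```text
t: 19.2
eef_pos: [0.4382, 0.3554, 0.0441]
ee_rot: [3.141, 0.0, -2.942]
force: [0.7, 1.0, -1.3]
width: 0.0118
gripper_force: 40.0
```

```bash
python3 -m handwheel '[{"delta_pos":[0,0,-0.05],"dr":[0,0,0]},{"delta_pos":[0,0,0],"dr":[0,0,0]},{"delta_pos":[0,0,0],"dr":[0,0,0]}]'
```

```text
t: 19.5
eef_pos: [0.4382, 0.3554, 0.044]
ee_rot: [3.141, 0.001, -2.942]
force: [-4.9, -1.6, 13.6]
width: 0.0119
gripper_force: 40.0
```

It's in contact with the tray floor. I'll open partway, since the tray is narrow, then lift off.

```bash
python3 -m handwheel '[{"delta_pos":[0,0,0.03],"dr":[0,0,0]},{"delta_pos":[0,0,0],"dr":[0,0,0]},{"delta_pos":[0,0,0],"dr":[0,0,0]},{"delta_pos":[0,0,0],"dr":[0,0,0]},{"delta_pos":[0,0,0],"dr":[0,0,0]}]' 0.2
python3 -m handwheel '[{"delta_pos":[0,0,0.4],"dr":[0,0,0]},{"delta_pos":[0,0,0.8],"dr":[0,0,0]},{"delta_pos":[0,0,1],"dr":[0,0,0]},{"delta_pos":[0,0,1],"dr":[0,0,0]},{"delta_pos":[0,-0.6,1],"dr":[0,0,0]},{"delta_pos":[0,-1,0.5],"dr":[0,0,0]},{"delta_pos":[0,-1,0],"dr":[0,0,0]},{"delta_pos":[0,-1,0],"dr":[0,0,0]},{"delta_pos":[0,-1,0],"dr":[0,0,0]},{"delta_pos":[0,0,0],"dr":[0,0,0]}]'
python3 - <<'E'
from h import *
f=save("side","s7.png"); g=save("top","t7.png")
r=lambda im,x,y:cv2.resize(im[y:y+130,x:x+130][:,:,::-1],(400,400),interpolation=cv2.INTER_CUBIC)
cv2.imwrite("pics/c7.png",np.hstack([r(f,210,220),r(g,80,160)]))
E
```

```text
t: 20.0
eef_pos: [0.4381, 0.3551, 0.0432]
ee_rot: [-3.141, -0.0, -2.942]
force: [0.4, 0.6, -0.5]
width: 0.0347
gripper_force: 0.0
t: 21.0
eef_pos: [0.4375, 0.2144, 0.1854]
ee_rot: [3.141, 0.0, -2.944]
force: [-0.2, 0.3, -0.6]
width: 0.0353
gripper_force: 0.0
```

View pics/c7.png

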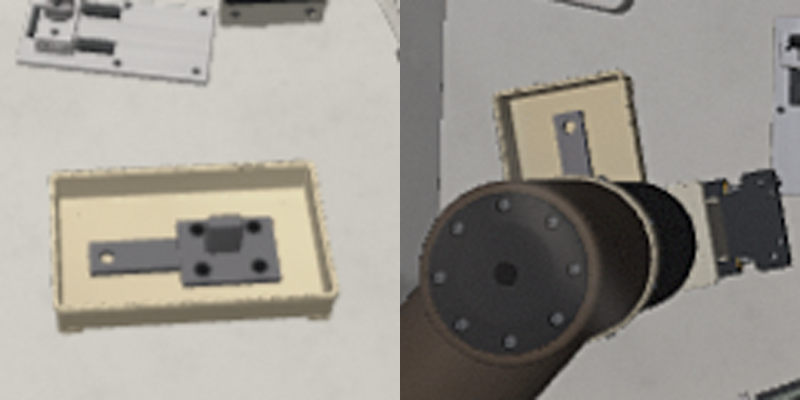

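The carrier lies flat and central in the tray, tab up, inside all the walls. The gripper is clear, and the plunger was seen latched up after I left it.

```bash
python3 -c "
from station import job_done
print(job_done())"
```

```text
the job is handed in; nothing more can be done
None
```

I latched the plunger up, slid the carrier out and laid it flat in the single tray with the gripper clear, then handed the job in at about 21 s; no verdict came back.

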